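Load the probe rod into the inlet block

TASK

Draw the steel probe rod nose-first out of its parking tube and push it partway into the bore of the inlet block, then let go of it so that it stays there on its own. Take it again further back, near its tail, and push it gently home, feeling for the sprung seat inside until that is pressed down; how deep the seat lies differs each time and cannot be seen. Leave the rod in the block, and leave the other things on the bench alone.

Things in the scene. Friction and masses are not known exactly. Their poses are not given: they have to be found in the camera images.
- probe_center (a point): middle of the probe rod: a plain round steel rod, 12 mm in diameter, 190 mm long, about 90 g, grasped across its diameter. Its y axis runs along the rod from tail to nose. The nose's last 6 mm taper to 6 mm; three fine dark rings mark the tail. At first it lies in the parking tube, on the tube's inner floor, with 75 to 90 mm of the nose end sticking out.
- probe_nose (a point): tip of the probe rod's tapered nose, on the rod's axis, 95 mm from its middle.
- probe_tail (a point): flat tail end of the probe rod, on its axis, 95 mm from its middle.
- park_mouth (a point): centre of the open end of the parking tube: a fixed grey plastic tube lying level on a low stand, 130 mm long, 23 mm outside and 17 mm inside, its axis 65 mm above the bench. Its y axis runs along the tube and points out of the open end; draw the rod that way, 100 to 115 mm, to free it.
- inlet_mouth (a point): centre of the bore's mouth in the front face of the inlet block. The y axis runs along the bore, level, pointing into the block. The bore is 13.8 mm in diameter with a 3 mm chamfer at the mouth. 16 mm inside, a sprung ball presses on the rod from above: passing it takes a short extra push; from there on the rod slides with a steady drag of 2 to 6 N, which also keeps it in place when let go.
- seat (a joint): travel of the sprung seat, 86 to 106 mm deep in the bore, along the bore in m: 0 = not touched, 0.004 = pressed fully down on a rigid stop. Pressing it takes up to 2.4 N more than the drag; then the force rises steeply. The drag holds the rod against this spring when it is let go. Never push with more than 25 N.
- inlet: the inlet block: fixed aluminium block on a grey foot, 52 mm wide, 140 mm long, its top 88 mm above the bench. Origin on the bench under its middle, 70 mm behind the mouth and 65 mm below the bore axis; y axis as for the mouth.
- column: a steel chromatography column, 170 mm long with 22 mm end nuts, lying on the bench; a bystander; origin at the centre of its underside.
- spanner: an open-ended spanner, 129 mm long, 4 mm thick, flat on the bench; a bystander; origin at the centre of its underside.
- clip: a blue plastic clip, 35x55x23 mm; a bystander; origin at the centre of its underside.
- jar: a brown screw-cap jar, 34 mm wide, 64 mm high; a bystander; origin at the centre of its underside.
- clock: a white bench timer, 66x66x19 mm; a bystander; origin at the centre of its underside.
- tape: a roll of green tape, 64 mm wide, 18 mm high; a bystander; origin at the centre of its underside.
- cap: a blue screw cap, 39 mm wide, 22 mm high; a bystander; origin at the centre of its underside.

How it is judged (in metres and radians):
On the way, in this order (a step that is already met when the one before it is completed fails the run):
1. the probe rod is out of the parking tube (y of probe_tail in the frame of park_mouth above 0.002 m), for 0.1 s.
2. the rod's nose is 20 to 80 mm deep in the bore and the rod is let go (y of probe_nose in the frame of inlet_mouth between 0.02 and 0.08 m and angle between the y axis of probe_center and the y axis of inlet_mouth, either way round below 0.12 rad and contact force between the fingers and probe below 0.05 N and x of probe_nose in the frame of inlet_mouth between -0.005 and 0.005 m and z of probe_nose in the frame of inlet_mouth between -0.005 and 0.005 m), for 0.2 s.
At the end, for the whole second after the job is handed in: The rod lies in the bore along its axis (within 0.12 rad), let go and at rest, with its nose holding the sprung seat at least 2 mm of its 4 mm down (value of joint seat above 0.002 m and y of probe_nose in the frame of inlet_mouth above 0.083 m and angle between the y axis of probe_center and the y axis of inlet_mouth, either way round below 0.12 rad and contact force between the fingers and probe below 0.05 N and linear speed of probe below 0.01 m/s and x of probe_nose in the frame of inlet_mouth between -0.005 and 0.005 m and z of probe_nose in the frame of inlet_mouth between -0.005 and 0.005 m); the robot touches nothing.
It fails at once if the rod is pressed against the inlet block with more than 45 N in all (the pressure of the ball counted; reached by a push of about 28 N) (contact force between probe and inlet above 45 N).
It fails at once if the rod is dropped on the bench (height (world z) of probe_center below 0.03 m).
It fails at once if one of the bystanders is shifted more than 25 mm (distance of any of column, spanner, clip, jar, clock, tape, cap from where it was at the start of the episode above 0.025 m).
It also fails if it takes over 70 s, if anything falls off the work surface, if the arm or the gripper's body presses on something with over 40 N, if the wrist force passes 120 N, or if a joint passes its speed limit or range.

ROBOT

A 7-joint arm with a two-finger parallel gripper is mounted at the origin on a cart in front of the work surface, level with it; the furniture and walls round the work are solid. World frame = base frame: x ahead of the robot, y to its left, z up, the work surface at z = 0. Lengths are in mm, angles in rad, forces in N, time in s.
With the tool pointing down it reaches from about 400 to 875 mm from the base axis. Payload 4.4 kg.
Tool frame: the origin (TCP) lies at the very end of the fingers, on their centre line; the grasp point (between the pads) lies 19 mm behind it (ctrl.grip_depth is the distance from the TCP to the grasp point, in mm); z points along the fingers, x is the direction in which the jaws open and shut, and the axes are right-handed (so a half turn about z gives the same grasp; the last joint's range is limited). The gripper opens to 85 mm and grips with 20 to 120 N. Pads are 22 mm wide; open, the fingers measure 114 mm over their backs; the gripper's body (76 mm by 85 mm) begins 54 mm behind the grasp point. The pads swing forward as they close: fully open they stand 13 mm farther back than shut.
Start: joints at [1.178, 0.628, 0.038, 1.517, -0.027, 0.996, -0.02], TCP at [208.687, -615.603, 231.313] pointing down, gripper open.
Joint ranges: [-3.06, 3.06], [-0.37, 2.12], [-1.25, 1.32], [0.18, 2.47], [-1.1, 4.24], [0.23, 1.98], [-2.94, 2.94]. Speed limits (rad/s): [2.57, 2.57, 3.14, 3.14, 3.14, 3.14, 3.14].

INTERFACE

Orientations are given as [roll, pitch, yaw] about the fixed x, y, z axes, in that order (R = Rz(yaw) Ry(pitch) Rx(roll)).
In Python, from cell import ctrl gives the robot as it stands.
- The arm moves only by the shell command python3 -m creep 'ROWS'. ROWS is JSON, a list of rows, each an object with "hand": the opening, from 0 (shut) to 1 (fully open); "travel": the shift along the tool's x, y, z in cm, a list of three; "angular": the turn, a rotation vector about the tool's x, y, z in degrees, a list of three. In form: [{"hand": hand, "travel": [tx, ty, tz], "angular": [rx, ry, rz]}, ...]. A call has 1 to 20 rows; each row is the pose to reach, as a shift and turn from the pose measured when the call began, along the tool's axes at that moment; what a row does not reach only later rows make up. A row lasts 1/10 s, in which the tool goes at most 50 mm and 8.59 degrees, less where a joint would pass 70% of its speed; a pose out of reach is approached as far as the arm can. A call with a gripper value outside its range is refused whole. The fingers move at their own pace and stop on an object; the grip force is fixed at half the most. Time passes only in rows, so rows that repeat a pose let the fingers close. It gives the time, the measured TCP pose, the force and the opening at its end, in the units of the state.
- ctrl.read_state(): the state, without advancing time (a new reading comes with each control period).
- ctrl.get_image(name): name is "side" or "top"; returns a dict with "frame" (480x640x3 uint8, red, green, blue), "fx", "fy", "cx", "cy" (pixels), "origin" and "orientation" of the camera in the world. Camera axes: x right, y down, z forward; pixel columns grow to the right and rows downward; lengths in mm; the calibration is good to about 2 mm. A picture is of the moment at which its call begins. There is no depth.
- ctrl.finish_job(): hands the job in, once; it reports no verdict.
Trained networks look in the newest picture that a camera, given by its name, has taken for a name from the list of things; names that differ only in an ending like _2 or _b are one class to them, and where a whole thing is asked for, a point or a joint stands for the part that bears it (a point fixed in the world has none). Each returns a list of dicts, best first, with "confidence" (0 to 1); they miss things now and then, are a little off and sometimes report something else, mostly with a low value. They report only what shows in the picture. A call takes as long as a camera call.
- ctrl.regions_of(camera, thing): "region" (480x640 bool, what is visible of it).
- ctrl.spot_point(camera, thing): "at" ([x, y, z] in mm, in world coordinates, good to about 4 mm: a listed point, or the origin of a listed thing).
The state is a dict: "clock": time; "qpos": joint angles; "qd": joint speeds; "tau": joint torques, N m; "eef_pos": TCP position; "tool_rot": TCP orientation; "force": force on the tool from outside, world axes, zero at the start; "torque": the same for the moment, N m; "width": finger opening in mm.
Only numpy, scipy, OpenCV 4.12 (cv2) and the standard library are available. Lean on these libraries where they do the work, as an engineer would, in place of code of your own. Each camera call takes 0.05 s, during which the arm holds its last target. There are 200 camera calls.

## Working session

There is one attempt and no reset: what is moved stays moved. The work goes in short steps, Python scripts to look and compute and a shell command to move; the robot and the scene stay as the last step left them, time stands still between calls to the robot, and variables do not carry over. Pictures are saved under pics/ and viewed, about 8 in all and at most 12, crops included, and the job is handed in when it is done.

```bash
mkdir -p pics; ls; cat > h.py <<'E'
import numpy as np, cv2
from scipy.spatial.transform import Rotation as R
from cell import ctrl
def snap(c,f=None):
    im=ctrl.get_image(c)
    if f: cv2.imwrite('pics/'+f,cv2.cvtColor(im['frame'],cv2.COLOR_RGB2BGR))
    return im
def camR(im):
    o=np.array(im['orientation'],float)
    return o if o.shape==(3,3) else R.from_euler('xyz',o).as_matrix()
def proj(im,p):
    q=camR(im).T@(np.array(p,float)-im['origin']); return np.array([im['fx']*q[0]/q[2]+im['cx'],im['fy']*q[1]/q[2]+im['cy']])
def ray(im,uv):
    return camR(im)@np.array([(uv[0]-im['cx'])/im['fx'],(uv[1]-im['cy'])/im['fy'],1.])
def onz(im,uv,z):
    d=ray(im,uv);o=np.array(im['origin']);return o+d*(z-o[2])/d[2]
def rel(p,rpy):
    s=ctrl.read_state();R0=R.from_euler('xyz',s['tool_rot'])
    print('travel cm',np.round(R0.inv().apply(np.array(p)-s['eef_pos'])/10,3),'ang',np.round((R0.inv()*R.from_euler('xyz',rpy)).as_rotvec(degrees=True),2))
E
python3 - <<'E'
from h import *
s=ctrl.read_state();print({k:np.round(v,3) for k,v in s.items()})
for c in('top','side'):
    im=snap(c,c+'0.png');print(c,im['origin'],im['orientation'],im['fx'])
    for t in('probe_center','probe_nose','probe_tail','park_mouth','inlet_mouth','inlet','column','spanner','clip','jar','clock','tape','cap'):
        print(t,[(np.round(d['at']),round(d['confidence'],2),np.round(proj(im,d['at']))) for d in ctrl.spot_point(c,t)[:2]])
E
```

```text
pics
{'clock': np.float64(0.0), 'qpos': array([ 1.178,  0.629,  0.038,  1.518, -0.027,  0.996, -0.02 ]), 'qd': array([-0.   ,  0.001, -0.001,  0.001,  0.   ,  0.   ,  0.   ]), 'tau': array([-1.0000e-03, -5.6340e+01,  1.2260e+00, -1.9344e+01,  1.1000e-02,
        1.1000e-02,  0.0000e+00]), 'eef_pos': array([ 208.528, -614.971,  230.383]), 'tool_rot': array([-3.142e+00,  2.000e-03, -1.244e+00]), 'force': array([ 0.055, -0.47 , -0.817]), 'torque': array([-0.016,  0.007,  0.031]), 'width': np.float64(85.39)}
top [ 398.30660106   49.32537581 1135.51978366] [-2.97291040e+00  2.28622510e-03 -1.58148981e+00] 562.2264082490643
probe_center [(array([631., 332.,  66.]), 0.49, array([174., 221.]))]
probe_nose [(array([535., 325.,  62.]), 0.82, array([176., 270.]))]
probe_tail []
park_mouth [(array([616., 327.,  70.]), 0.77, array([175., 228.]))]
inlet_mouth [(array([479., 144.,  66.]), 0.85, array([270., 298.]))]
inlet [(array([497.,  77.,  -2.]), 0.65, array([306., 291.]))]
column [(array([573., -17.,   1.]), 0.8, array([352., 254.]))]
spanner [(array([ 476., -211.,   -1.]), 0.82, array([449., 300.])), (array([567., 177.,   3.]), 0.62, array([257., 257.]))]
clip [(array([568., 179.,  -1.]), 0.77, array([256., 257.]))]
jar [(array([678., 164.,   1.]), 0.88, array([264., 204.])), (array([481., 146.,  68.]), 0.46, array([269., 297.]))]
clock [(array([ 528., -297.,    2.]), 0.92, array([490., 274.]))]
tape [(array([525., 390.,  -0.]), 0.71, array([152., 279.]))]
cap [(array([466., 317.,  -2.]), 0.81, array([187., 308.]))]
side [  -13.75094559 -1046.50898198   997.64639709] [-2.19789895 -0.01523347 -0.50797899] 615.6923354048828
probe_center []
probe_nose []
probe_tail []
park_mouth [(array([622., 331.,  68.]), 0.75, array([275., 180.]))]
inlet_mouth []
inlet []
column []
spanner []
clip []
jar []
clock [(array([ 534., -300.,   -1.]), 0.8, array([366., 352.]))]
tape []
cap [(array([622., 332.,  66.]), 0.27, array([275., 180.]))]
```

```bash
python3 - <<'E'
import cv2
a=cv2.imread('pics/top0.png');b=cv2.imread('pics/side0.png')
cv2.imwrite('pics/topc.png',cv2.resize(a[130:350,110:400],None,fx=2.7,fy=2.7,interpolation=cv2.INTER_CUBIC))
cv2.imwrite('pics/sidec.png',cv2.resize(b[80:400,200:520],None,fx=1.8,fy=1.8,interpolation=cv2.INTER_CUBIC))
E
```

```text
(no output)
```

View pics/topc.png

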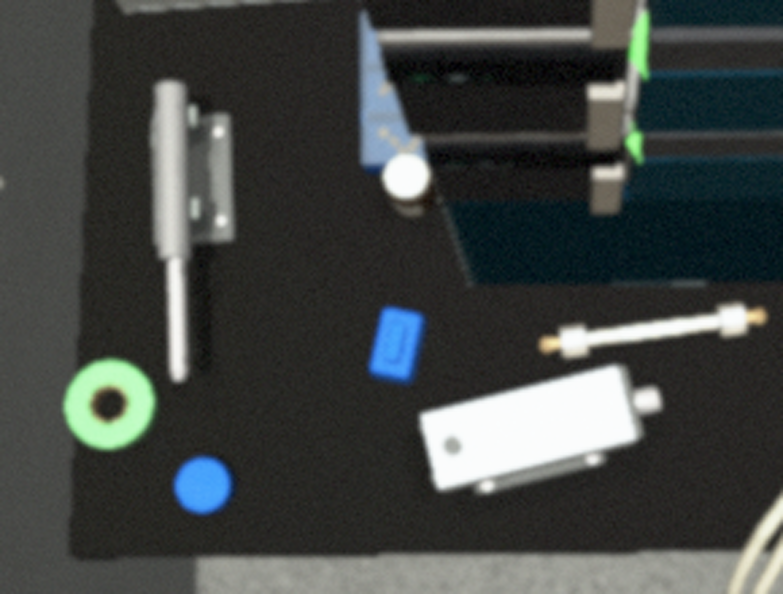

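View pics/side0.png

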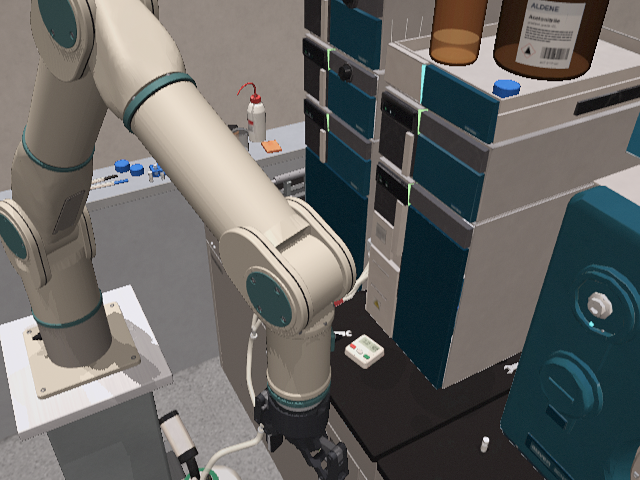

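The top view shows the tube at crop (172,170), with its mouth near px (175,226) and the rod nose near px (176,271), pointing at the robot. The inlet block is white, with its mouth face on the left around px (270,298). The side view is blocked by the arm. Next I'll measure the axes precisely.

```bash
python3 - <<'E'
from h import *
im=snap('top')
def reg(t):
    r=ctrl.regions_of('top',t); return r[0]['region'].astype(np.uint8),r[0]['confidence']
def axis(m,z):
    v,u=np.nonzero(m); P=np.array([onz(im,(a,b),z)[:2] for a,b in zip(u,v)])
    c=P.mean(0);w=np.linalg.svd(P-c,full_matrices=False)[2][0];t=(P-c)@w
    return c,w,t.min(),t.max(),len(u)
for t,z in(('probe_center',62.5),('inlet',88)):
    m,cf=reg(t);c,w,a,b,n=axis(m,z);print(t,round(cf,2),c.round(1),w.round(4),(c+a*w).round(1),(c+b*w).round(1),n)
g=cv2.cvtColor(im['frame'],cv2.COLOR_RGB2GRAY)
m=((g>225)*1).astype(np.uint8)
m[:, :262]=0;m[:,352:]=0;m[:255]=0;m[320:]=0
n,l,st,_=cv2.connectedComponentsWithStats(m);k=1+st[1:,4].argmax();m=cv2.morphologyEx((l==k).astype(np.uint8),cv2.MORPH_OPEN,np.ones((9,9)))
r=cv2.minAreaRect(np.argwhere(m)[:,::-1].astype(np.float32));print(r)
Q=np.array([onz(im,p,88)[:2] for p in cv2.boxPoints(r)]);print(Q.round(1),np.linalg.norm(np.diff(Q,axis=0),axis=1))
# rod/tube rows: edges per row
for v in list(range(160,280,6)):
    row=g[v,155:195].astype(int);print(v,' '.join(map(str,row[8:34])))
print('stack corner',onz(im,(284,235.6),0))
E
```

```text
probe_center 0.62 [582.1 328.5] [-0.9975 -0.0707] [622.1 331.3] [537.3 325.3] 287
inlet 0.8 [492.5  70.4] [-0.2401  0.9707] [513.5 -14.3] [473.9 145.7] 2630
((305.3348693847656, 287.8511047363281), (27.328540802001953, 74.55000305175781), 75.71890258789062)
[[504.4 149.8]
 [537.6  14.2]
 [487.7   2.5]
 [455.1 137. ]] [139.53715339  51.24927443 138.43339058]
160 38 37 40 49 61 89 113 136 152 157 152 142 124 105 82 63 45 37 36 39 31 35 37 32 34 38
166 38 36 42 65 107 148 179 197 208 211 206 199 184 165 140 108 64 42 30 24 23 29 20 27 28 31
172 32 42 46 81 135 166 185 198 207 212 210 200 187 167 145 123 132 168 181 146 92 56 56 57 62 77
178 41 45 76 112 143 161 180 195 206 212 209 201 189 169 147 116 83 64 60 59 59 57 70 75 92 141
184 37 46 76 117 142 162 180 198 208 214 214 201 192 172 150 123 93 71 72 73 79 81 82 83 96 119
190 38 37 62 96 132 157 178 196 206 214 212 202 187 165 150 125 98 82 82 84 86 82 82 95 120 136
196 40 39 54 89 129 157 180 194 208 216 212 209 193 174 152 129 101 86 84 83 84 83 86 84 95 123
202 37 37 44 86 122 152 175 194 210 215 217 210 193 178 158 128 105 92 103
[... 467 characters left out ...]
8 33 23 25 22 24 18 25 38
238 35 37 39 43 40 38 40 50 89 156 222 242 243 229 188 133 76 45 30 21 22 22 11 25 26 29
244 37 36 42 37 36 37 40 46 82 149 217 240 244 232 196 137 81 46 32 32 28 24 20 30 22 31
250 41 39 40 37 37 39 32 39 67 135 208 239 245 236 203 146 88 48 34 34 22 22 27 15 21 30
256 37 42 38 39 41 42 34 40 64 121 197 238 244 238 209 153 95 55 39 35 34 26 20 27 25 32
262 34 40 42 38 44 44 39 39 58 115 190 234 245 238 205 147 99 61 40 28 28 25 21 22 24 30
268 103 64 42 40 37 37 39 38 49 84 144 198 227 227 201 151 100 57 40 30 38 34 28 24 34 32
274 226 220 190 121 67 43 37 36 40 35 39 37 36 35 31 35 35 40 42 38 37 33 34 39 37 38
stack corner [612.25791715 121.40857198   0.        ]
```

View pics/top0.png

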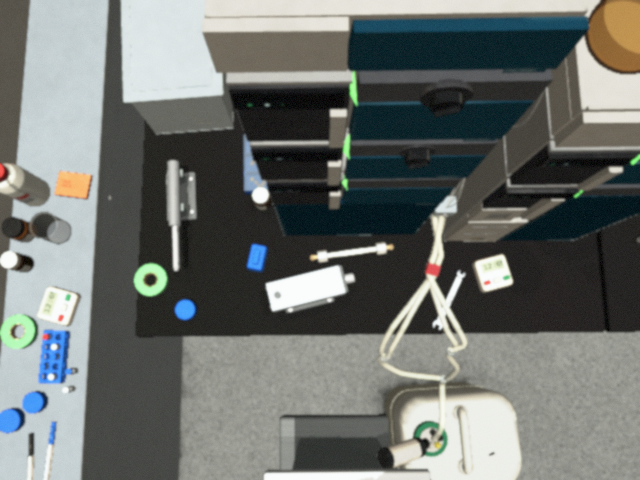

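```bash
python3 - <<'E'
from h import *
rel((330,-420,250),(np.pi,0,-1.244)); rel((470,-120,250),(np.pi,0,-1.5)); rel((480,120,250),(np.pi,0,-1.5)); rel((601,329.6,200),(np.pi,0,-1.5))
E
```

```text
travel cm [-14.634 -17.769  -1.867] ang [-0. -0. -0.]
travel cm [-38.554 -40.657  -1.868] ang [-0.   -0.   14.66]
travel cm [-60.963 -49.306  -1.869] ang [-0.   -0.   14.66]
travel cm [-76.931 -67.493   3.131] ang [-0.   -0.   14.66]
```

```bash
python3 - <<'E'
from h import *
for p in((270,-430,330),(400,-270,330),(470,-120,330),(485,0,330),(470,130,330),(510,240,300),(601,329.6,200)): rel(p,(np.pi,0,-1.5))
E
```

```text
travel cm [-15.612 -11.765  -9.867] ang [-0.   -0.   14.66]
travel cm [-26.593 -29.213  -9.867] ang [-0.   -0.   14.66]
travel cm [-38.553 -40.657  -9.868] ang [-0.   -0.   14.66]
travel cm [-49.437 -45.929  -9.868] ang [-0.   -0.   14.66]
travel cm [-62.231 -48.68   -9.869] ang [-0.   -0.   14.66]
travel cm [-71.365 -55.999  -6.869] ang [-0.   -0.   14.66]
travel cm [-76.931 -67.493   3.131] ang [-0.   -0.   14.66]
```

```bash
python3 -m creep '[{"hand":1,"travel":[-8,-6,-5],"angular":[0,0,4]},{"hand":1,"travel":[-15.6,-11.8,-9.9],"angular":[0,0,8]},{"hand":1,"travel":[-15.6,-11.8,-9.9],"angular":[0,0,14.7]},{"hand":1,"travel":[-15.6,-11.8,-9.9],"angular":[0,0,14.7]},{"hand":1,"travel":[-19.6,-17.8,-9.9],"angular":[0,0,14.7]},{"hand":1,"travel":[-23,-23.5,-9.9],"angular":[0,0,14.7]},{"hand":1,"travel":[-26.6,-29.2,-9.9],"angular":[0,0,14.7]},{"hand":1,"travel":[-30.6,-33,-9.9],"angular":[0,0,14.7]},{"hand":1,"travel":[-34.6,-37,-9.9],"angular":[0,0,14.7]},{"hand":1,"travel":[-38.5,-40.7,-9.9],"angular":[0,0,14.7]},{"hand":1,"travel":[-43,-43,-9.9],"angular":[0,0,14.7]},{"hand":1,"travel":[-47,-45,-9.9],"angular":[0,0,14.7]},{"hand":1,"travel":[-49.4,-45.9,-9.9],"angular":[0,0,14.7]},{"hand":1,"travel":[-49.4,-45.9,-9.9],"angular":[0,0,14.7]}]'
```

```text
clock: 2.95
eef_pos: [484.1, -2.7, 330.6]
tool_rot: [-3.141, -0.0, -1.501]
force: [2.0, 0.1, 0.4]
width: 85.3
```

```bash
python3 -m creep '[{"hand":1,"travel":[-4.5,0,0],"angular":[0,0,0]},{"hand":1,"travel":[-9,0.2,0],"angular":[0,0,0]},{"hand":1,"travel":[-13.4,0.4,0],"angular":[0,0,0]},{"hand":1,"travel":[-18,0,0],"angular":[0,0,0]},{"hand":1,"travel":[-22.4,-1,0],"angular":[0,0,0]},{"hand":1,"travel":[-25.5,-4,1],"angular":[0,0,0]},{"hand":1,"travel":[-28.5,-7.5,4],"angular":[0,0,0]},{"hand":1,"travel":[-30.5,-11,7],"angular":[0,0,0]},{"hand":1,"travel":[-32.3,-14,11],"angular":[0,0,0]},{"hand":1,"travel":[-32.3,-14,15],"angular":[0,0,0]},{"hand":1,"travel":[-32.3,-14,18],"angular":[0,0,0]},{"hand":1,"travel":[-32.3,-14,18],"angular":[0,0,0]},{"hand":1,"travel":[-32.3,-14,18],"angular":[0,0,0]}]'
python3 - <<'E'
from h import *
s=ctrl.read_state();print(s['eef_pos'],s['tool_rot'],s['clock'])
for c in('top','side'):
    im=snap(c,c+'1.png')
    for t in('probe_center','probe_nose','park_mouth','inlet_mouth','inlet'):
        print(c,t,[(np.round(d['at'],1),round(d['confidence'],2),np.round(proj(im,d['at']))) for d in ctrl.spot_point(c,t)[:2]])
rel((601,329.6,43.5),(np.pi,0,-1.5))
a=cv2.imread('pics/top1.png')[120:340,110:400];b=cv2.imread('pics/side1.png')[80:380,180:480]
cv2.imwrite('pics/v1.png',np.hstack([cv2.resize(a,(527,400)),cv2.resize(b,(400,400))])[:,:]);
x=np.hstack([cv2.resize(a,(450,341)),cv2.resize(b,(341,341))]);cv2.imwrite('pics/v1.png',x)
E
```

```text
clock: 4.25
eef_pos: [601.6, 329.4, 151.2]
tool_rot: [-3.141, -0.0, -1.501]
force: [1.0, -0.1, 0.9]
width: 85.5
[601.60096728 329.39477253 151.17873781] [-3.14061997e+00 -1.21518461e-04 -1.50085390e+00] 4.25
top probe_center [(array([629.8, 333.1,  66.5]), 0.43, array([173., 222.]))]
top probe_nose [(array([478.3, 146.9,  64.1]), 0.48, array([268., 299.])), (array([628.3, 333.1,  63.4]), 0.31, array([173., 223.]))]
top park_mouth []
top inlet_mouth [(array([479.4, 146.2,  65.3]), 0.94, array([269., 298.]))]
top inlet [(array([498.7,  77.4,   0. ]), 0.56, array([306., 291.]))]
side probe_center [(array([629.5, 326.6,  65.2]), 0.61, array([278., 180.]))]
side probe_nose [(array([535. , 327.1,  58.9]), 0.42, array([248., 190.]))]
side park_mouth [(array([628.4, 326.9,  63.8]), 0.7, array([277., 181.])), (array([622.8, 328.7,  68.6]), 0.58, array([275., 180.]))]
side inlet_mouth [(array([480.7, 141.8,  66.7]), 0.6, array([257., 228.]))]
side inlet [(array([497.6,  75.2,  -5.3]), 0.6, array([275., 262.])), (array([ 476.1, -211.6,    3.9]), 0.41, array([323., 334.]))]
travel cm [-0.038  0.046 10.736] ang [-0.06 -0.01 -0.05]
```

View pics/v1.png

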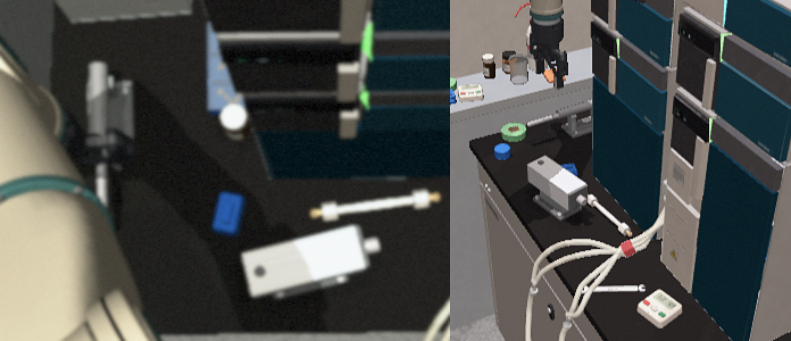

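The top picture shows the open gripper straddling the rod just in front of the tube, at crop (100,165). The side picture confirms the rod and block positions. I'll go down and grip.

```bash
python3 -m creep '[{"hand":1,"travel":[0,0,4],"angular":[0,0,0]},{"hand":1,"travel":[0,0,7.5],"angular":[0,0,0]},{"hand":1,"travel":[0,0,10],"angular":[0,0,0]},{"hand":1,"travel":[0,0,10.7],"angular":[0,0,0]},{"hand":1,"travel":[0,0,10.7],"angular":[0,0,0]},{"hand":1,"travel":[0,0,10.7],"angular":[0,0,0]}]'
python3 - <<'E'
from h import *
snap('top','top2.png');snap('side','side2.png')
a=cv2.imread('pics/top2.png')[160:290,120:260];b=cv2.imread('pics/side2.png')[110:230,200:330]
cv2.imwrite('pics/v2.png',np.hstack([cv2.resize(a,(400,371),interpolation=2),cv2.resize(b,(400,371),interpolation=2)]))
E
```

```text
clock: 5.45
eef_pos: [602.5, 329.9, 45.2]
tool_rot: [-3.138, 0.001, -1.501]
force: [0.5, -1.0, 0.4]
width: 85.3
```

View pics/v2.png

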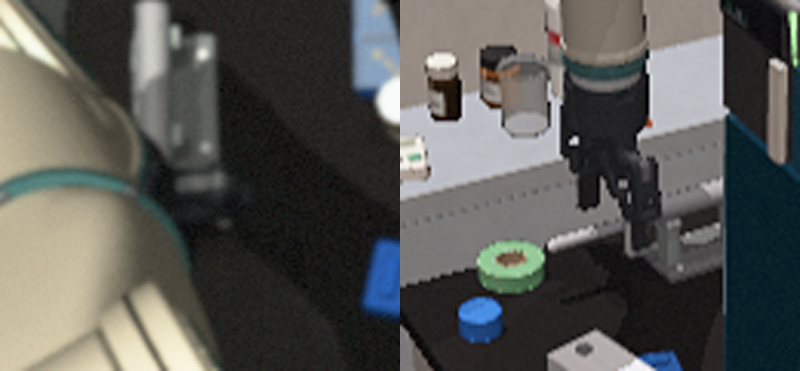

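The jaws sit either side of the rod just in front of the tube mouth, with no contact force, so I'll close.

```bash
python3 -m creep '[{"hand":0,"travel":[0,0.1,0.15],"angular":[0,0,0]},{"hand":0,"travel":[0,0.1,0.15],"angular":[0,0,0]},{"hand":0,"travel":[0,0.1,0.15],"angular":[0,0,0]},{"hand":0,"travel":[0,0.1,0.15],"angular":[0,0,0]},{"hand":0,"travel":[0,0.1,0.15],"angular":[0,0,0]},{"hand":0,"travel":[0,0.1,0.15],"angular":[0,0,0]},{"hand":0,"travel":[0,0.1,0.15],"angular":[0,0,0]},{"hand":0,"travel":[0,0.1,0.15],"angular":[0,0,0]}]'
```

```text
clock: 6.35
eef_pos: [601.7, 329.8, 44.3]
tool_rot: [-3.138, 0.001, -1.501]
force: [-0.0, -1.2, 1.6]
width: 9.9
```

```bash
python3 -m creep '[{"hand":0,"travel":[0,0.1,-0.1],"angular":[0,0,0]},{"hand":0,"travel":[0,0.5,-0.15],"angular":[0,0,0]},{"hand":0,"travel":[0,1.5,-0.15],"angular":[0,0,0]},{"hand":0,"travel":[0,2.5,-0.15],"angular":[0,0,0]},{"hand":0,"travel":[0,2.5,-0.15],"angular":[0,0,0]}]'
python3 - <<'E'
from h import *
s=ctrl.read_state();print(s['force'],s['torque'],s['width'])
for c in('top','side'):
    im=snap(c,c+'3.png')
    print(c,[(np.round(d['at'],1),round(d['confidence'],2)) for d in ctrl.spot_point(c,'probe_nose')[:2]])
E
```

```text
clock: 6.85
eef_pos: [574.1, 328.3, 45.6]
tool_rot: [-3.14, 0.001, -1.499]
force: [0.1, -0.1, -0.4]
width: 10.0
[ 0.06535946 -0.10296584 -0.43867876] [ 0.02988918 -0.00299649  0.09787321] 10.035228077767686
top [(array([ 476.3, -210.1,    0.5]), 0.38)]
side [(array([508.1, 326.1,  64.3]), 0.58)]
```

The rod follows: its nose moved about 27 mm. I'll keep drawing.

```bash
python3 -m creep '[{"hand":0,"travel":[0,1.5,0],"angular":[0,0,0]},{"hand":0,"travel":[0,3.5,0],"angular":[0,0,0]},{"hand":0,"travel":[0,5.5,0],"angular":[0,0,0]},{"hand":0,"travel":[0,7.5,0],"angular":[0,0,0]},{"hand":0,"travel":[0,9.5,0],"angular":[0,0,0]},{"hand":0,"travel":[0,11,0],"angular":[0,0,0]},{"hand":0,"travel":[0,11,0],"angular":[0,0,0]},{"hand":0,"travel":[0,11,0],"angular":[0,0,0]}]'
python3 - <<'E'
from h import *
s=ctrl.read_state();print(s['force'],s['torque'],s['width'])
for c in('top','side'):
    im=snap(c,c+'4.png')
    for t in('probe_nose','probe_center','probe_tail','park_mouth'):
        print(c,t,[(np.round(d['at'],1),round(d['confidence'],2)) for d in ctrl.spot_point(c,t)[:2]])
a=cv2.imread('pics/top4.png')[140:340,110:400];b=cv2.imread('pics/side4.png')[110:250,180:330]
cv2.imwrite('pics/v4.png',np.hstack([cv2.resize(a,(430,300),interpolation=2),cv2.resize(b,(321,300),interpolation=2)]))
E
```

```text
clock: 7.85
eef_pos: [468.7, 320.9, 45.6]
tool_rot: [-3.135, 0.002, -1.501]
force: [0.1, 0.6, -1.0]
width: 9.7
[ 0.12185801  0.59130189 -0.99252591] [ 0.03943559  0.007815   -0.02005931] 9.679740019692533
top probe_nose [(array([398.5, 320.9,  64.3]), 0.92)]
top probe_center [(array([496.3, 326.6,  67.6]), 0.89), (array([619.5, 329.4,  66.2]), 0.17)]
top probe_tail [(array([594.5, 329.9,  68.3]), 0.91)]
top park_mouth [(array([620.4, 325.3,  69.4]), 0.66)]
side probe_nose [(array([401.3, 317.9,  64.4]), 0.72)]
side probe_center [(array([497.3, 316.6,  67.3]), 0.66), (array([567. , 176.7,   5. ]), 0.33)]
side probe_tail [(array([588.3, 326.6,  63.3]), 0.48)]
side park_mouth [(array([624.8, 330.6,  68.7]), 0.82)]
```

View pics/v4.png

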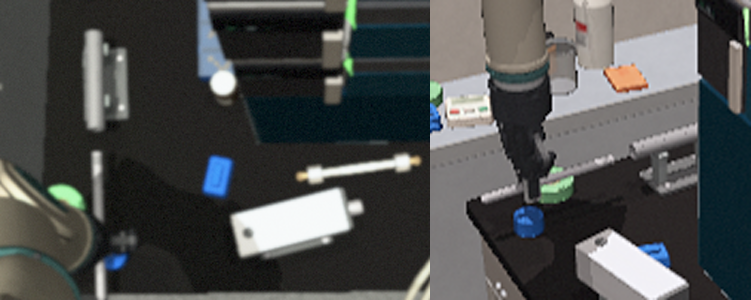

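The rod is clear of the tube: tail at x≈594, tube mouth at x≈620. I'll turn it and move it in front of the inlet.

```bash
python3 -m creep '[{"hand":0,"travel":[0,0,-1],"angular":[0,0,-8]},{"hand":0,"travel":[0,0,-1],"angular":[0,0,-16]},{"hand":0,"travel":[0,0,-1],"angular":[0,0,-24]},{"hand":0,"travel":[0,0,-1],"angular":[0,0,-32]},{"hand":0,"travel":[0,0,-1],"angular":[0,0,-40]},{"hand":0,"travel":[0,0,-1],"angular":[0,0,-48]},{"hand":0,"travel":[0,0,-1],"angular":[0,0,-56]},{"hand":0,"travel":[1,0.2,-1],"angular":[0,0,-64]},{"hand":0,"travel":[2.5,0.5,-1],"angular":[0,0,-72]},{"hand":0,"travel":[4,0.8,-1],"angular":[0,0,-80]},{"hand":0,"travel":[5.5,1.1,-0.6],"angular":[0,0,-88]},{"hand":0,"travel":[7,1.4,-0.3],"angular":[0,0,-95]},{"hand":0,"travel":[7.8,1.6,-0.15],"angular":[0,0,-99.7]},{"hand":0,"travel":[7.8,1.6,-0.15],"angular":[0,0,-99.7]},{"hand":0,"travel":[7.8,1.6,-0.15],"angular":[0,0,-99.7]}]'
cat > look.py <<'E'
from h import *
import sys
n=sys.argv[1];s=ctrl.read_state();print(s['eef_pos'],s['tool_rot'],s['force'],s['width'],s['clock'])
for c in('top','side'):
    im=snap(c,c+n+'.png')
    for t in('probe_nose','probe_center','probe_tail','inlet_mouth'):
        print(c,t,[(np.round(d['at'],1),round(d['confidence'],2),np.round(proj(im,d['at']))) for d in ctrl.spot_point(c,t)[:1]])
a=cv2.imread(f'pics/top{n}.png')[210:330,150:360];b=cv2.imread(f'pics/side{n}.png')[170:290,190:330]
cv2.imwrite(f'pics/v{n}.png',np.vstack([cv2.resize(a,(525,300),interpolation=2),cv2.resize(b,(350,300),interpolation=2)[:, :].repeat(1,0) if 0 else cv2.copyMakeBorder(cv2.resize(b,(350,300),interpolation=2),0,0,0,175,0)]))
E
python3 look.py 5
```

```text
clock: 9.85
eef_pos: [457.4, 241.9, 46.8]
tool_rot: [-3.14, -0.005, 0.237]
force: [0.1, 0.1, -1.7]
width: 10.0
[457.42484978 241.9319905   46.78982956] [-3.14035716 -0.00539242  0.23650469] [ 0.05575404  0.0710585  -1.71235305] 10.007120973895475 9.85
top probe_nose []
top probe_center [(array([ 479. , -214.8,    2.5]), 0.19, array([451., 299.]))]
top probe_tail [(array([5.257e+02, 3.866e+02, 3.000e-01]), 0.68, array([153., 279.]))]
top inlet_mouth []
side probe_nose [(array([470.8, 180.4,  65.2]), 0.44, array([248., 221.]))]
side probe_center [(array([448.5, 267.5,  68. ]), 0.49, array([227., 206.]))]
side probe_tail []
side inlet_mouth [(array([479.6, 142.1,  65. ]), 0.65, array([257., 228.]))]
```

View pics/v5.png

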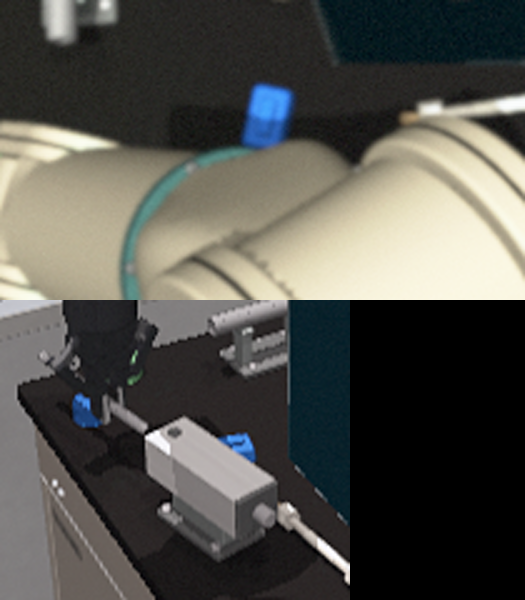

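The arm hides the top view. The side view shows the nose about 30 mm in front of the block, roughly in line. I'll overlay the modelled axes on the side picture to check.

```bash
python3 - <<'E'
from h import *
im=snap('side');f=im['frame'];x0,y0,k=215,190,7
c=cv2.resize(f[y0:y0+82,x0:x0+110],None,fx=k,fy=k,interpolation=cv2.INTER_CUBIC)[:,:,::-1].copy()
P=lambda p:tuple(int(v) for v in ((proj(im,p)-[x0,y0]+.5)*k))
m=np.array([479.6,143.5,65]);a=np.radians(-76.2);d=np.array([np.cos(a),np.sin(a),0]);n=np.array([-d[1],d[0],0]);z=np.array([0,0,1])
B=lambda l,w,h:m+d*l+n*w+z*h
for p,q in ((B(0,26,23),B(0,-26,23)),(B(0,26,23),B(140,26,23)),(B(0,-26,23),B(140,-26,23)),(B(140,26,23),B(140,-26,23))): cv2.line(c,P(p),P(q),(0,0,255),1)
for h in (6,-6): cv2.line(c,P(B(-60,0,h)),P(B(0,0,h)),(0,255,255),1)
s=ctrl.read_state();t=s['eef_pos']+np.array([0,0,18.]);t=np.array(t);yw=s['tool_rot'][2];e=np.array([np.sin(yw),-np.cos(yw),0])
u=np.cross(e,np.array(im['origin'])-t);u/=np.linalg.norm(u)
for w in(6,-6): cv2.line(c,P(t+u*w),P(t+e*70+u*w),(0,255,0),1)
cv2.imwrite('pics/v6.png',c);print((t+e*70-m)@d,(t+e*70-m)@n,(t-m)@n,e,d)
E
```

```text
-30.656157365961008 1.3991479535521751 1.5399827622350415 [ 0.23657912 -0.97161223  0.        ] [ 0.23853346 -0.97113428  0.        ]
```

View pics/v6.png

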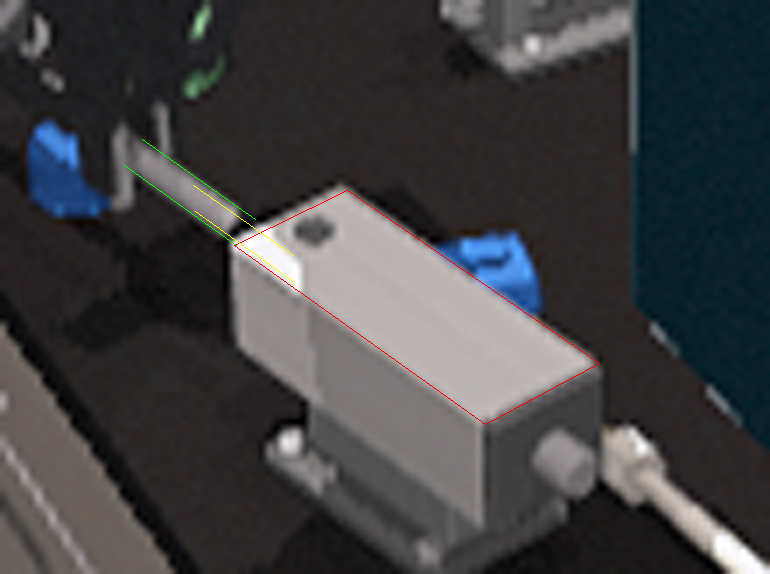

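The model box matches the block edges to within a pixel, and the rod lies near its predicted line. I'll correct 1.5 mm sideways and advance.

```bash
python3 -m creep '[{"hand":0,"travel":[-0.15,0.8,0],"angular":[0,0,0]},{"hand":0,"travel":[-0.15,1.6,0],"angular":[0,0,0]},{"hand":0,"travel":[-0.15,2.4,0],"angular":[0,0,0]},{"hand":0,"travel":[-0.15,3,0],"angular":[0,0,0]},{"hand":0,"travel":[-0.15,3.3,0],"angular":[0,0,0]},{"hand":0,"travel":[-0.15,3.6,0],"angular":[0,0,0]},{"hand":0,"travel":[-0.15,3.6,0],"angular":[0,0,0]}]'
cat > st.py <<'E'
from h import *
s=ctrl.read_state();m=np.array([479.6,143.5,65]);a=np.radians(-76.2);d=np.array([np.cos(a),np.sin(a),0]);n=np.array([-d[1],d[0],0])
p=s['eef_pos']-m;F=np.array(s['force']);R0=R.from_euler('xyz',s['tool_rot'])
print('along %.1f lat %.1f z %.1f | F along %.1f lat %.1f z %.1f'%(p@d,p@n,s['eef_pos'][2],F@d,F@n,F[2]),'T',np.round(s['torque'],2),'w',round(s['width'],1),'ang',np.round((R0.inv()*R.from_euler('xyz',(np.pi,0,np.pi/2+a))).as_rotvec(degrees=True),2),s['clock'])
E
python3 st.py
```

```text
clock: 11.1
eef_pos: [464.3, 205.8, 46.6]
tool_rot: [-3.141, -0.005, 0.238]
force: [0.7, 0.2, -1.0]
width: 10.1
along -64.2 lat -0.0 z 46.6 | F along -0.0 lat 0.8 z -1.0 T [-0.02  0.03  0.05] w 10.1 ang [-0.02 -0.28 -0.15] 11.1
```

```bash
python3 -m creep '[{"hand":0,"travel":[0,0.4,0],"angular":[0,0,0]},{"hand":0,"travel":[0,0.7,0],"angular":[0,0,0]},{"hand":0,"travel":[0,1.0,0],"angular":[0,0,0]},{"hand":0,"travel":[0,1.0,0],"angular":[0,0,0]}]'; python3 st.py;  python3 -m creep '[{"hand":0,"travel":[0,0.3,0],"angular":[0,0,0]},{"hand":0,"travel":[0,0.6,0],"angular":[0,0,0]},{"hand":0,"travel":[0,0.6,0],"angular":[0,0,0]}]'; python3 st.py
```

```text
clock: 11.5
eef_pos: [466.8, 195.5, 46.6]
tool_rot: [3.141, -0.005, 0.238]
force: [-0.6, -0.0, -0.7]
width: 10.0
along -53.5 lat -0.1 z 46.6 | F along -0.1 lat -0.6 z -0.7 T [-0.   -0.03  0.04] w 10.0 ang [ 0.01 -0.27 -0.19] 11.5
clock: 11.8
eef_pos: [468.5, 189.3, 46.5]
tool_rot: [3.141, -0.005, 0.237]
force: [0.8, -0.3, -1.9]
width: 9.9
along -47.2 lat 0.2 z 46.5 | F along 0.5 lat 0.7 z -1.9 T [-0.11 -0.16  0.09] w 9.9 ang [ 0.01 -0.29 -0.21] 11.8
```

```bash
python3 -m creep '[{"hand":0,"travel":[0,0.3,0],"angular":[0,0,0]},{"hand":0,"travel":[0,0.6,0],"angular":[0,0,0]},{"hand":0,"travel":[0,0.6,0],"angular":[0,0,0]}]'; python3 st.py;  python3 -m creep '[{"hand":0,"travel":[0,0.3,0],"angular":[0,0,0]},{"hand":0,"travel":[0,0.6,0],"angular":[0,0,0]},{"hand":0,"travel":[0,0.6,0],"angular":[0,0,0]}]'; python3 st.py
```

```text
clock: 12.1
eef_pos: [470.3, 183.7, 46.6]
tool_rot: [-3.141, -0.006, 0.237]
force: [1.5, 1.8, -2.1]
width: 10.0
along -41.2 lat 0.6 z 46.6 | F along -1.4 lat 1.9 z -2.1 T [ 0.55 -0.15  0.08] w 10.0 ang [-0.02 -0.33 -0.2 ] 12.1
clock: 12.4
eef_pos: [471.9, 177.2, 46.5]
tool_rot: [3.141, -0.006, 0.237]
force: [1.0, 2.2, -2.6]
width: 9.9
along -34.5 lat 0.6 z 46.5 | F along -1.9 lat 1.5 z -2.6 T [ 0.52 -0.15  0.09] w 9.9 ang [ 0.01 -0.32 -0.22] 12.4
```

```bash
python3 -m creep '[{"hand":0,"travel":[0,0.4,0],"angular":[0,0,0]},{"hand":0,"travel":[0,0.7,0],"angular":[0,0,0]},{"hand":0,"travel":[0,0.9,0],"angular":[0,0,0]},{"hand":0,"travel":[0,0.9,0],"angular":[0,0,0]}]'; python3 st.py
python3 - <<'E'
from h import *
im=snap('side','side7.png')
for t in('probe_tail','probe_center','probe_nose'):print(t,[(np.round(d['at'],1),round(d['confidence'],2)) for d in ctrl.spot_point('side',t)[:1]])
cv2.imwrite('pics/v7.png',cv2.resize(cv2.imread('pics/side7.png')[150:270,180:320],(700,600),interpolation=2))
E
```

```text
clock: 12.8
eef_pos: [474.1, 168.2, 46.4]
tool_rot: [3.141, -0.006, 0.237]
force: [0.1, 2.8, -4.3]
width: 9.3
along -25.3 lat 0.5 z 46.4 | F along -2.7 lat 0.8 z -4.3 T [ 0.78 -0.08  0.09] w 9.3 ang [ 0.01 -0.32 -0.22] 12.8
probe_tail [(array([443.4, 285.5,  65.8]), 0.57)]
probe_center []
probe_nose [(array([497.6,  78.7,  -1.1]), 0.73)]
```

View pics/v7.png

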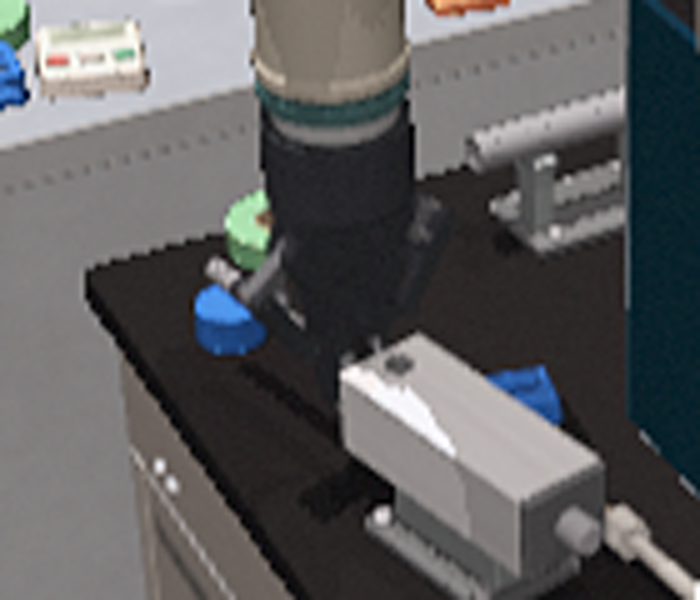

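In the side picture the rod is in the bore, and its tail measures −146.5 mm from the mouth, so the nose is about 43.5 mm deep. I'll release it here.

```bash
python3 -m creep '[{"hand":0.6,"travel":[0,0,0],"angular":[0,0,0]},{"hand":0.6,"travel":[0,0,0],"angular":[0,0,0]},{"hand":0.6,"travel":[0,0,0],"angular":[0,0,0]},{"hand":0.6,"travel":[0,0,0],"angular":[0,0,0]},{"hand":0.6,"travel":[0,0,0],"angular":[0,0,0]},{"hand":0.6,"travel":[0,0,0],"angular":[0,0,0]},{"hand":0.6,"travel":[0,0,0],"angular":[0,0,0]},{"hand":0.6,"travel":[0,0,0],"angular":[0,0,0]},{"hand":0.6,"travel":[0,0,0],"angular":[0,0,0]}]'; python3 st.py; python3 - <<'E'
from h import *
im=snap('side','side8.png')
for t in('probe_tail','probe_center'):print(t,[(np.round(d['at'],1),round(d['confidence'],2)) for d in ctrl.spot_point('side',t)[:1]])
E
```

```text
clock: 13.9
eef_pos: [474.1, 168.0, 46.4]
tool_rot: [3.141, -0.005, 0.237]
force: [-0.2, -0.3, -0.1]
width: 51.2
along -25.1 lat 0.5 z 46.4 | F along 0.2 lat -0.3 z -0.1 T [-0.03 -0.05  0.01] w 51.2 ang [ 0.05 -0.31 -0.23] 13.9
probe_tail []
probe_center [(array([468.1, 191.5,  67.3]), 0.38)]
```

```bash
python3 -m creep '[{"hand":0.6,"travel":[0,-2,0],"angular":[0,0,0]},{"hand":0.6,"travel":[0,-4.5,0],"angular":[0,0,0]},{"hand":0.6,"travel":[0,-7,0],"angular":[0,0,0]},{"hand":0.6,"travel":[0,-9.5,0],"angular":[0,0,0]},{"hand":0.6,"travel":[0,-10.5,0],"angular":[0,0,0]},{"hand":0.6,"travel":[0,-10.5,0],"angular":[0,0,0]},{"hand":0.6,"travel":[0,-10.5,0],"angular":[0,0,0]}]'; python3 st.py; python3 - <<'E'
from h import *
for c in('side','top'):
    im=snap(c,c+'9.png')
    for t in('probe_tail','probe_center'):print(t,[(np.round(d['at'],1),round(d['confidence'],2)) for d in ctrl.spot_point(c,t)[:1]])
    if c=='side': S=im
x0,y0,k=195,170,7
c=cv2.resize(S['frame'][y0:y0+82,x0:x0+110],None,fx=k,fy=k,interpolation=cv2.INTER_CUBIC)[:,:,::-1].copy()
P=lambda p:tuple(int(v) for v in ((proj(S,p)-[x0,y0]+.5)*k))
m=np.array([479.6,143.5,65]);a=np.radians(-76.2);d=np.array([np.cos(a),np.sin(a),0])
cv2.line(c,P(m),P(m-d*146.5),(0,255,255),1)
cv2.imwrite('pics/v9.png',c)
E
```

```text
clock: 14.75
eef_pos: [449.7, 268.5, 46.1]
tool_rot: [3.139, -0.005, 0.236]
force: [0.1, -0.2, -0.8]
width: 51.2
along -128.6 lat 0.8 z 46.1 | F along 0.2 lat 0.1 z -0.8 T [-0.    0.04  0.03] w 51.2 ang [ 0.15 -0.28 -0.27] 14.75
probe_tail [(array([441. , 284.7,  61.8]), 0.6)]
probe_center [(array([468. , 190.7,  65.3]), 0.48)]
probe_tail []
probe_center []
```

View pics/v9.png

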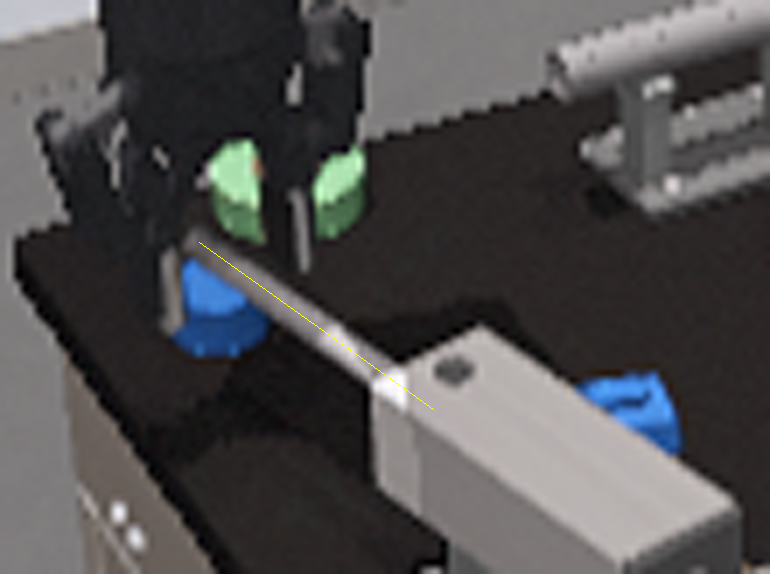

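The rod stays in the bore, level and on its axis, and its tail shows between the open jaws at crop (195,240). I'll close on it again.

```bash
python3 -m creep '[{"hand":0,"travel":[-0.06,0,0.1],"angular":[0,0,0]},{"hand":0,"travel":[-0.06,0,0.1],"angular":[0,0,0]},{"hand":0,"travel":[-0.06,0,0.1],"angular":[0,0,0]},{"hand":0,"travel":[-0.06,0,0.1],"angular":[0,0,0]},{"hand":0,"travel":[-0.06,0,0.1],"angular":[0,0,0]},{"hand":0,"travel":[-0.06,0,0.1],"angular":[0,0,0]},{"hand":0,"travel":[-0.06,0,0.1],"angular":[0,0,0]}]'; python3 st.py; python3 -m creep '[{"hand":0,"travel":[0,0.5,0],"angular":[0,0,0]},{"hand":0,"travel":[0,1,0],"angular":[0,0,0]},{"hand":0,"travel":[0,1,0],"angular":[0,0,0]}]'; python3 st.py
```

```text
clock: 15.75
eef_pos: [449.3, 268.7, 45.3]
tool_rot: [3.14, -0.005, 0.235]
force: [0.6, -0.6, -0.3]
width: 9.8
along -128.9 lat 0.5 z 45.3 | F along 0.7 lat 0.4 z -0.3 T [-0.2  -0.11  0.02] w 9.8 ang [ 0.1  -0.3  -0.32] 15.75
clock: 16.05
eef_pos: [451.7, 260.6, 45.6]
tool_rot: [-3.14, -0.007, 0.236]
force: [0.6, 2.8, 0.4]
width: 10.2
along -120.4 lat 0.8 z 45.6 | F along -2.6 lat 1.3 z 0.4 T [0.55 0.08 0.08] w 10.2 ang [-0.07 -0.37 -0.26] 16.05
```

Drag is about 2.6 N. I'll advance to just short of the shallowest seat depth.

```bash
python3 -m creep '[{"hand":0,"travel":[-0.03,0.6,0],"angular":[0,0,0]},{"hand":0,"travel":[-0.03,1.2,0],"angular":[0,0,0]},{"hand":0,"travel":[-0.03,1.8,0],"angular":[0,0,0]},{"hand":0,"travel":[-0.03,2.3,0],"angular":[0,0,0]},{"hand":0,"travel":[-0.03,2.7,0],"angular":[0,0,0]},{"hand":0,"travel":[-0.03,2.7,0],"angular":[0,0,0]}]'; python3 st.py; python3 -m creep '[{"hand":0,"travel":[0,0.2,0],"angular":[0,0,0]},{"hand":0,"travel":[0,0.3,0],"angular":[0,0,0]},{"hand":0,"travel":[0,0.3,0],"angular":[0,0,0]}]'; python3 st.py
```

```text
clock: 16.65
eef_pos: [457.9, 235.1, 45.8]
tool_rot: [-3.139, -0.007, 0.237]
force: [0.7, 3.1, 1.7]
width: 10.0
along -94.1 lat 0.7 z 45.8 | F along -2.8 lat 1.4 z 1.7 T [0.53 0.01 0.12] w 10.0 ang [-0.16 -0.43 -0.23] 16.65
clock: 16.95
eef_pos: [458.3, 233.7, 46.0]
tool_rot: [-3.136, -0.008, 0.238]
force: [-1.3, 3.8, 1.3]
width: 9.8
along -92.7 lat 0.8 z 46.0 | F along -4.0 lat -0.4 z 1.3 T [1.02 0.28 0.02] w 9.8 ang [-0.31 -0.46 -0.17] 16.95
```

```bash
for i in 1 2 3; do python3 -m creep '[{"hand":0,"travel":[0,0.2,0],"angular":[0,0,0]},{"hand":0,"travel":[0,0.3,0],"angular":[0,0,0]},{"hand":0,"travel":[0,0.3,0],"angular":[0,0,0]}]' >/dev/null; python3 st.py; done
```

```text
along -91.3 lat 0.8 z 46.2 | F along -4.7 lat -0.4 z 0.8 T [1.02 0.3  0.02] w 9.6 ang [-0.46 -0.49 -0.12] 17.25
along -89.8 lat 0.7 z 46.3 | F along -5.5 lat -0.8 z 0.8 T [ 0.98  0.34 -0.04] w 10.0 ang [-0.6  -0.52 -0.07] 17.55
along -88.3 lat 0.7 z 46.4 | F along -5.6 lat -1.3 z 0.1 T [0.89 0.32 0.  ] w 9.7 ang [-0.74 -0.54 -0.02] 17.85
```

```bash
python3 -m creep '[{"hand":0,"travel":[0,0.1,0],"angular":[-0.9,-0.5,0]},{"hand":0,"travel":[0,0.1,0],"angular":[-0.9,-0.5,0]},{"hand":0,"travel":[0,0.3,0],"angular":[-0.9,-0.5,0]},{"hand":0,"travel":[0,0.3,0],"angular":[-0.9,-0.5,0]}]' >/dev/null; python3 st.py;python3 -m creep '[{"hand":0,"travel":[0,0.2,0.03],"angular":[-0.4,0,0]},{"hand":0,"travel":[0,0.3,0.03],"angular":[-0.4,0,0]},{"hand":0,"travel":[0,0.3,0.03],"angular":[-0.4,0,0]}]' >/dev/null; python3 st.py; python3 - <<'E'
from h import *
for i in range(2):
    im=snap('side','side10.png')
    for t in('probe_tail','probe_center'):print(t,[(np.round(d['at'],1),round(d['confidence'],2)) for d in ctrl.spot_point('side',t)[:1]])
E
```

```text
along -85.8 lat 0.6 z 46.4 | F along -3.2 lat -1.5 z -0.3 T [ 0.83  0.25 -0.07] w 9.9 ang [ 0.11 -0.04 -0.  ] 18.25
along -83.9 lat 0.6 z 46.2 | F along -5.1 lat -1.1 z -0.3 T [ 1.07  0.44 -0.08] w 9.7 ang [ 0.4  -0.06  0.03] 18.55
probe_tail [(array([454.2, 241.7,  59.7]), 0.59)]
probe_center [(array([477.3, 150.1,  67.2]), 0.45)]
probe_tail [(array([454.5, 241.2,  64.4]), 0.45)]
probe_center [(array([476.8, 147.1,  64. ]), 0.56)]
```

Vision and the TCP agree: nose about 88.5 mm deep, no slip. I'll keep feeling forward.

```bash
for i in 1 2 3 4; do python3 -m creep '[{"hand":0,"travel":[0,0.15,0],"angular":[-0.1,0,0]},{"hand":0,"travel":[0,0.3,0],"angular":[-0.1,0,0]},{"hand":0,"travel":[0,0.3,0],"angular":[-0.1,0,0]}]' >/dev/null; python3 st.py; done
```

```text
along -81.8 lat 0.6 z 46.2 | F along -4.9 lat -1.6 z -0.9 T [ 0.98  0.4  -0.06] w 10.3 ang [ 0.41 -0.08  0.06] 19.15
along -79.3 lat 0.5 z 46.3 | F along -5.2 lat -0.1 z -1.0 T [ 0.92  0.37 -0.05] w 10.2 ang [ 0.46 -0.08  0.08] 19.45
along -76.8 lat 0.5 z 46.3 | F along -5.1 lat -0.6 z -1.0 T [ 1.06  0.34 -0.05] w 9.7 ang [ 0.51 -0.09  0.09] 19.75
along -74.0 lat 0.5 z 46.3 | F along -4.0 lat 0.1 z -0.9 T [ 1.06  0.39 -0.02] w 10.2 ang [ 0.58 -0.09  0.11] 20.05
```

```bash
for i in 1 2 3; do python3 -m creep '[{"hand":0,"travel":[0,0.15,0],"angular":[0.1,0,0]},{"hand":0,"travel":[0,0.25,0],"angular":[0.1,0,0]},{"hand":0,"travel":[0,0.25,0],"angular":[0.1,0,0]}]' >/dev/null; python3 st.py; done
```

```text
along -72.5 lat 0.5 z 46.4 | F along -5.6 lat -0.9 z 0.1 T [ 1.33  0.45 -0.12] w 9.5 ang [ 0.39 -0.11  0.13] 20.35
along -71.6 lat 0.5 z 46.4 | F along -6.5 lat -1.5 z -1.3 T [ 1.48  0.53 -0.09] w 9.9 ang [ 0.14 -0.14  0.17] 20.65
along -71.6 lat 0.6 z 46.5 | F along -8.4 lat -0.6 z -1.8 T [ 1.73  0.69 -0.04] w 10.3 ang [-0.2  -0.18  0.23] 20.95
```

Force now rises while the rod stalls. I'll push a bit more to confirm the rigid stop.

```bash
for i in 1 2; do python3 -m creep '[{"hand":0,"travel":[0,0.3,0],"angular":[-0.3,0,0]},{"hand":0,"travel":[0,0.5,0],"angular":[-0.3,0,0]},{"hand":0,"travel":[0,0.5,0],"angular":[-0.3,0,0]}]' >/dev/null; python3 st.py; done; python3 - <<'E'
from h import *
for i in range(2):
    im=snap('side','side11.png')
    for t in('probe_tail','probe_center'):print(t,[(np.round(d['at'],1),round(d['confidence'],2)) for d in ctrl.spot_point('side',t)[:1]])
E
```

```text
along -71.5 lat 0.7 z 46.7 | F along -13.4 lat -1.2 z -3.8 T [ 2.51  0.96 -0.18] w 10.0 ang [-0.36 -0.26  0.39] 21.25
along -71.6 lat 0.7 z 46.8 | F along -13.8 lat -1.6 z -3.8 T [ 2.57  0.93 -0.22] w 10.2 ang [-0.53 -0.33  0.53] 21.55
probe_tail [(array([454.8, 229.8,  61.6]), 0.45)]
probe_center [(array([481. , 133.9,  67.1]), 0.49)]
probe_tail [(array([455.4, 227. ,  62.8]), 0.45)]
probe_center [(array([496.7,  79.2,  -3.6]), 0.71)]
```

The stop is rigid: 13.6 N with no movement, nose about 101 mm deep. I'll relax, let go and rise.

```bash
python3 -m creep '[{"hand":0,"travel":[0,0.05,0],"angular":[-0.5,-0.3,0.5]},{"hand":0,"travel":[0,0.05,0],"angular":[-0.5,-0.3,0.5]},{"hand":0.6,"travel":[0,0.05,0],"angular":[-0.5,-0.3,0.5]},{"hand":0.6,"travel":[0,0.05,0],"angular":[-0.5,-0.3,0.5]},{"hand":0.6,"travel":[0,0.05,0],"angular":[-0.5,-0.3,0.5]},{"hand":0.6,"travel":[0,0.05,0],"angular":[-0.5,-0.3,0.5]},{"hand":0.6,"travel":[0,0.05,0],"angular":[-0.5,-0.3,0.5]},{"hand":0.6,"travel":[0,0.05,0],"angular":[-0.5,-0.3,0.5]},{"hand":0.6,"travel":[0,0,-1.5],"angular":[0,0,0]},{"hand":0.6,"travel":[0,0,-4],"angular":[0,0,0]},{"hand":0.6,"travel":[0,-2,-8],"angular":[0,0,0]},{"hand":0.6,"travel":[0,-4,-12],"angular":[0,0,0]},{"hand":0.6,"travel":[0,-6,-14],"angular":[0,0,0]},{"hand":0.6,"travel":[0,-6,-14],"angular":[0,0,0]},{"hand":0.6,"travel":[0,-6,-14],"angular":[0,0,0]}]'; python3 - <<'E'
from h import *
print(ctrl.read_state()['clock'],ctrl.read_state()['force'])
for c in('side','top'):
    im=snap(c,c+'12.png')
    for t in('probe_tail','probe_center','column','clip','jar','cap','tape','spanner','clock'):print(c,t,[(np.round(d['at'],1),round(d['confidence'],2)) for d in ctrl.spot_point(c,t)[:1]])
a=cv2.imread('pics/side12.png')[170:280,195:325]
cv2.imwrite('pics/v12.png',cv2.resize(a,(700,592),interpolation=2))
E
```

```text
clock: 23.35
eef_pos: [447.9, 269.1, 187.1]
tool_rot: [-3.134, -0.006, 0.251]
force: [-0.1, -0.4, -0.4]
width: 51.6
23.35 [-0.10626937 -0.40890024 -0.37950462]
side probe_tail [(array([455.3, 230.3,  61.9]), 0.45)]
side probe_center [(array([479.4, 134.9,  67.8]), 0.5)]
side column [(array([574.6, -16.8,   1.4]), 0.54)]
side clip [(array([568.6, 173.9,   7.2]), 0.66)]
side jar []
side cap [(array([524.8, 388.5,  -4.6]), 0.63)]
side tape [(array([525.6, 385.6,  -4.8]), 0.57)]
side spanner []
side clock [(array([ 529.8, -298.7,   -1.8]), 0.93)]
top probe_tail [(array([454.6, 229.2,  63.6]), 0.7)]
top probe_center [(array([480.8, 140.4,  66.4]), 0.57)]
top column [(array([499.7,  76.4,  -0.9]), 0.32)]
top clip [(array([566.4, 176.1,   2.3]), 0.58)]
top jar [(array([678.7, 163.5,   1.3]), 0.82)]
top cap []
top tape [(array([522.8, 389.4,  -0.6]), 0.5)]
top spanner [(array([ 475.6, -209.5,   -1.5]), 0.66)]
top clock [(array([ 528.2, -299.3,   -1.5]), 0.59)]
```

View pics/v12.png

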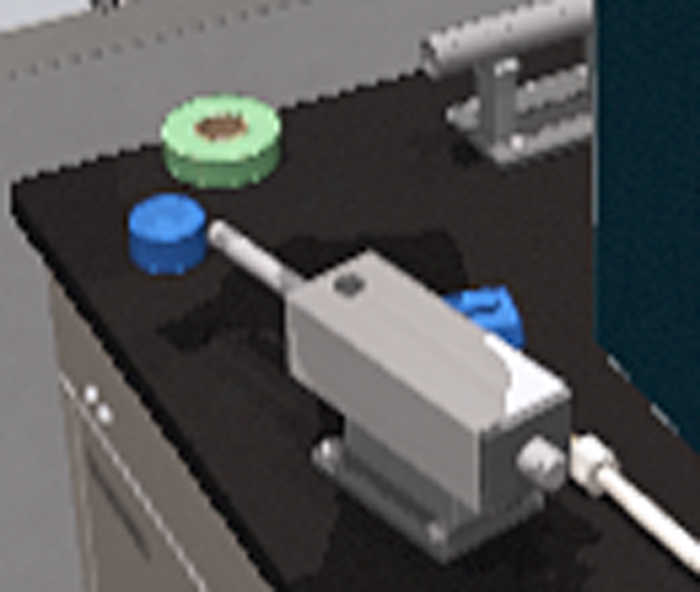

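The rod lies in the bore on its own, in line, with its tail about 89 mm out. The bystanders that can be seen haven't moved, and the gripper is well clear. I'll hand in.

```bash
python3 -c "
from cell import ctrl
print(ctrl.finish_job())"
```

```text
the job is handed in; nothing more can be done
None
```

I drew the rod out of the tube, pushed it about 43 mm into the bore and let go; it stayed there on its own. I then gripped it again near the tail and pushed it home. The job was handed in at about 23.5 s; no verdict is reported.

- **Feeling for the seat:** Drag was 3–5 N. Near 97–101 mm depth the force rose, then climbed to about 13.8 N (under the 25 N limit) with no further movement, so I took that as the seat on its rigid stop.
- **After letting go:** Both cameras put the tail about 88–89 mm outside the mouth, so the nose is about 101–102 mm deep. That is where it was when pushed home, and the wrist force is near zero. The network read the tail 1–3 mm lower than the bore axis, within its 4 mm error.
- **Bystanders:** The column, clip, jar, tape, spanner and timer were found within about 8 mm of their first readings. In the last picture the network missed the cap from above and confused it with the tape from the side. The picture itself shows it standing on the bench, but I did not measure it.
- **Not checked directly:** Seat travel cannot be seen, so it is inferred only from the force and the stall. Force readings during the push varied by 1–2 N. An earlier rise to 5.6 N at about 84 mm fell back to 3.2 N when I corrected the tool's tilt, so it was not the seat.

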